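# Clamp the ammonite slab for preparation

### The arm

A 7-joint arm with a two-finger parallel gripper is mounted at the origin on the work surface. World frame = base frame: x ahead of the robot, y to its left, z up, the work surface at z = 0. Lengths are in m, angles in rad, forces in N, time in s.
With the tool pointing down it reaches from about 0.4 to 0.925 m from the base axis. Payload 4.1 kg.
Tool frame: the origin (TCP) lies on the centre line of the jaws, within the pads' length; the fingertips stand 22 mm ahead of it and the grasp point (between the pads) lies 3 mm ahead of it; z points along the fingers, y is the line along which they close (so a half turn about z gives the same grasp; the last joint's range is limited). The gripper opens to 85 mm and grips with 20 to 120 N. Pads are 22 mm wide; open, the fingers measure 114 mm over their backs; the gripper's body (76 mm by 85 mm) begins 54 mm behind the grasp point. The pads swing forward as they close: fully open they stand 13 mm farther back than shut.
Start: joints at [-0.099, 0.398, 0.045, 1.537, -0.019, 1.207, -0.051], TCP at [0.65, 0, 0.253] pointing down, gripper open.
Joint ranges: [-2.82, 2.82], [-0.49, 2.23], [-1.37, 1.46], [0, 2.46], [-1.36, 4.5], [0.23, 2], [-2.94, 2.94]. Speed limits (rad/s): [2.57, 2.57, 3.14, 3.14, 3.14, 3.14, 3.14].

### API

Orientations are given as a unit quaternion [x, y, z, w].
In Python, from cell import r, optics, finder gives the robot as it stands. Calls block until the motion is done:
- r.move_ptp(position, orientation): joint-space move of the TCP to a pose.
- r.move_straight(position, frame=None, velocity=0.15, force_limit=None): straight line of the TCP; frame=None keeps the orientation; velocity is the mean speed in m/s. With force_limit (N) it stops when the force on the tool has changed by that much, and returns True; else False.
- r.move_j(angles): joint-space move.
- r.command_gripper(opening): finger opening in m; the grip force is fixed at half the most; returns when the fingers have stopped.
- r.hold(seconds).
- r.solve_ik(position, orientation): joint angles nearest the present ones, or None.
- r.observe(): the state.
- optics.camera(name): name is "scene" or "side" or "wrist"; returns a dict with "pixels" (400x640x3 uint8, red, green, blue), "fx", "fy", "cx", "cy" (pixels), "R" (3x3) and "t" (3): a world point X has camera coordinates R X + t. Camera axes: x right, y down, z forward; pixel columns grow to the right and rows downward; lengths in m; the calibration is good to about 2 mm. A picture is of the moment at which its call begins. There is no depth.
A pose or a line that the arm cannot do raises r.Unreachable and nothing moves.
- r.sign_off(): hands the job in; it is judged then, once.
Trained networks look in the newest picture that a camera, given by its name, has taken for a name from the list of things; names that differ only in an ending like _2 or _b are one class to them, and where a whole thing is asked for, a point or a joint stands for the part that bears it (a point fixed in the world has none). Each returns a list of dicts, best first, with "confidence" (0 to 1); they miss things now and then, are a little off and sometimes report something else, mostly with a low value. They report only what shows in the picture. A call takes as long as a camera call. They do not tell look-alikes from the thing itself.
- finder.cut_out(camera, thing): "mask" (400x640 bool, what is visible of it) and "position" ([row, column] in pixels, amid what is visible of it).
- finder.spot_point(camera, thing): "position" ([row, column] in pixels: a listed point, or the origin of a listed thing).
The state is a dict: "time_s": time; "qpos": joint angles; "qvel": joint speeds; "effort": joint torques, N m; "tcp_pos": TCP position; "ee_rot": TCP orientation; "ft_force": force on the tool from outside, world axes, zero at the start; "ft_torque": the same for the moment, N m; "grip_width": finger opening in m; "gripper_force": force on a finger pad.
Only numpy, scipy, OpenCV 4.12 (cv2) and the standard library are available. Lean on these libraries where they do the work, as an engineer would, in place of code of your own. Each camera call takes 0.05 s, during which the arm holds its last target. There are 200 camera calls.

### The job

Get the fossil slab ready for the air scribe, working by touch alone and gripping nothing: with the fingertips push the slab along the steel base, in under the raised clamp foot, until its back edge rests squarely against the heel of the clamp. Then run the wing screw down clockwise with strokes of a fingertip on its wings until its hub sits home on the clamp arm and the sprung foot presses on the slab, and take the hand away. Do not lift the slab, do not force the screw, and leave the other things on the bench where they are.

Things in the scene. Friction and masses are not known exactly. Their poses are not given: they have to be found in the camera images.
- clamp: Bench hold-down clamp, fixed. Origin on the bench surface, exactly below the axis of its vertical wing screw; z up, y from the screw axis towards the clamp's upright bar, x to the side. Its steel base plate is 12 mm thick and spans x -115 to +115, y -200 to +90 mm.
- heel_face (a point): Middle of the flat front face of the heel, the painted stop block for the slab: face square to clamp y at y = +36 mm, 80 mm wide, from the plate up to 38 mm above the bench.
- bar_top (a point): Top of the clamp's upright 25 mm square steel bar, 141 mm above the bench. The bar spans y = +36 to +61 mm: it stands just beside the circle of the wings, so a finger cannot go all the way round the screw.
- boss_top (a point): Top of the arm's round boss (radius 19 mm), on the screw axis, 106 mm above the bench. Boss and arm (30 mm wide) reach down to 80 mm; the 50 mm square collar round the bar spans y 30 to 80 mm, 77 to 107 mm above the bench.
- wingscrew (a joint): Turns left on the wing screw, rad: 0 = home, hub down on the boss, a hard stop; positive = unscrewed, counter-clockwise from above. Clockwise brings it down, 6 mm a turn. Starts 7.5 to 11.5, stays where left, needs about 2 N at a wing. At 0 the two wings lie along clamp x (the one with point wing_tip to +x); they turn with this angle about clamp z.
- hub_top (a point): Centre of the wing screw's hub top, on the axis; 130 mm above the bench when home, 0.955 mm higher per rad. Hub 24 mm high: radius 13 mm over its lowest 5 mm, then 11 narrowing to 9 mm. Two flat steel wings 6 mm thick reach 32 mm from the axis on opposite sides: 5 to 25 mm above the hub's underside near the hub, 13 to 35 mm above it over the outer 15 mm.
- wing_tip (a point): Near the tip of one wing: 30 mm from the screw axis, level with the hub top.
- spindle: The screw as a whole (spindle, wing hub and foot); it rises and falls with the thread. Origin on the screw axis, at bench height when home.
- foot: Sprung round foot, rubber face 26 mm across, under the screw. Origin on the screw axis. Its free face is 45.5 mm above the bench with the screw home, 0.955 mm higher per rad; over the slab (top at 48 mm) it meets the stone about 2.6 rad before home, then gives on its spring and presses about 14 N at home.
- slab: Loose sawn slab of brown limestone, 80 mm (its x) by 115 mm (its y) by 36 mm thick, 0.6 to 0.95 kg, lying on the base plate. On top an ammonite 45 mm across, 5 mm proud, near the front (-y) end; bare stone at the back. Origin: centre of the underside. Starts 35 to 70 mm short of the heel, roughly parallel to clamp y.
- slab_back (a point): Middle of the slab's back edge face (+y end), half-way up its thickness.
- solvent: Small amber bottle, 34 mm across, 75 mm tall, standing on the base plate beside the clamp; leave alone.
- vertebra: Small fossil vertebra, 40 x 34 x 24 mm, lying on the base plate beside the slab; leave alone.
- jar: Round jar with white lid, 52 mm across, 55 mm tall, on the bench; leave alone.
- brush: Brush, 170 mm long, on the bench; leave alone.
- hammer: Hammer, 240 mm long, on the bench; leave alone.
- pick: Wooden-handled pick, 150 mm long, on the bench; leave alone.
- tray: Cardboard tray of bone scraps, 100 x 130 x 28 mm, on the bench; leave alone.
There are look-alikes about, which are no part of the job. What is shaped like the slab but blue or green is not meant.

How it is judged:
By the outcome, as a careful person would: the job done as asked, in the order asked, and still so for the second after the job is handed in, with the robot touching nothing.
It also fails if it takes over 61 s, if anything falls off the work surface, if the arm or the gripper's body presses on something with over 40 N, if the wrist force passes 120 N, or if a joint passes its speed limit or range.

## Working session

There is one attempt and no reset: what is moved stays moved. The work goes in short steps, each a Python script; the robot and the scene stay as the last script left them, time stands still between calls to the robot, and variables do not carry over. Pictures are saved under pics/ and viewed, at most 10 in all, crops included, and the job is handed in when it is done.

```bash
ls; mkdir -p pics; python3 - <<'E'
from cell import r,optics,finder
import cv2,numpy as np
ims=[]
for c in ["scene","side"]:
    d=optics.camera(c); ims.append(d["pixels"])
    cv2.imwrite(f"pics/{c}0.png",cv2.cvtColor(d["pixels"],cv2.COLOR_RGB2BGR))
    print(c,d["fx"],d["cx"],d["cy"],np.round(d["R"],3).tolist(),np.round(d["t"],3).tolist())
    for th in ["heel_face","bar_top","boss_top","hub_top","wing_tip","slab","slab_back","clamp","solvent","vertebra","jar"]:
        print(th,[(np.round(x["position"]).tolist(),round(x["confidence"],2)) for x in finder.spot_point(c,th)][:4])
print(r.observe()["time_s"],r.observe()["ee_rot"])
E
```

```text
pics
scene 376.21845444768246 321.01049087348883 201.52948338586 [[-0.592, 0.806, -0.001], [0.64, 0.469, -0.608], [-0.49, -0.36, -0.794]] [0.356, -0.307, 1.663]
heel_face [([222.0, 353.0], 0.56)]
bar_top [([207.0, 360.0], 0.64), ([223.0, 345.0], 0.39)]
boss_top [([204.0, 347.0], 0.62), ([217.0, 338.0], 0.44), ([211.0, 320.0], 0.29)]
hub_top [([201.0, 344.0], 0.7)]
wing_tip [([203.0, 354.0], 0.56), ([178.0, 261.0], 0.22)]
slab [([215.0, 320.0], 0.91), ([210.0, 239.0], 0.81), ([269.0, 284.0], 0.79), ([203.0, 417.0], 0.56)]
slab_back [([218.0, 245.0], 0.86), ([206.0, 403.0], 0.8), ([275.0, 295.0], 0.65), ([214.0, 337.0], 0.58)]
clamp [([225.0, 345.0], 0.61)]
solvent [([237.0, 307.0], 0.59), ([208.0, 362.0], 0.47)]
vertebra [([235.0, 307.0], 0.58)]
jar [([248.0, 436.0], 0.75)]
side 445.2735226122122 316.036477433324 202.07745146170166 [[0.971, -0.237, 0.0], [-0.167, -0.684, -0.71], [0.169, 0.69, -0.704]] [-0.561, 0.167, 1.296]
heel_face [([199.0, 302.0], 0.8), ([217.0, 345.0], 0.53)]
bar_top [([172.0, 296.0], 0.89), ([207.0, 305.0], 0.44)]
boss_top [([188.0, 305.0], 0.96), ([394.0, 290.0], 0.54)]
hub_top [([174.0, 297.0], 0.73), ([182.0, 304.0], 0.46)]
wing_tip [([199.0, 298.0], 0.57), ([175.0, 300.0], 0.51), ([354.0, 374.0], 0.24)]
slab [([210.0, 392.0], 0.94), ([192.0, 229.0], 0.88), ([285.0, 397.0], 0.76), ([225.0, 317.0], 0.71)]
slab_back [([266.0, 400.0], 0.9), ([188.0, 242.0], 0.69), ([194.0, 385.0], 0.65)]
clamp [([212.0, 305.0], 0.92)]
solvent [([208.0, 275.0], 0.67)]
vertebra [([215.0, 344.0], 0.48)]
jar [([161.0, 261.0], 0.8)]
1.2 [7.07089673e-01 7.07123885e-01 5.37904990e-05 5.55819582e-05]
```

View pics/scene0.png

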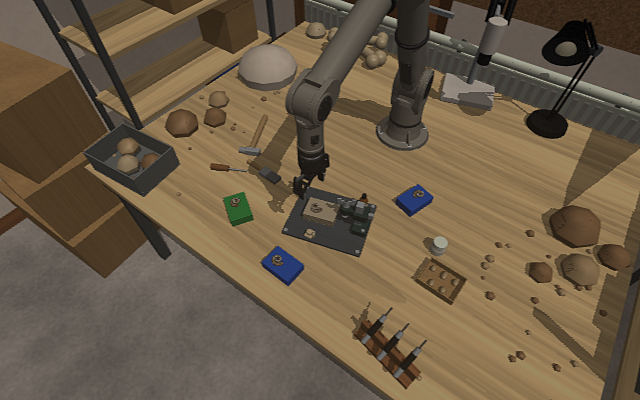

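View pics/side0.png

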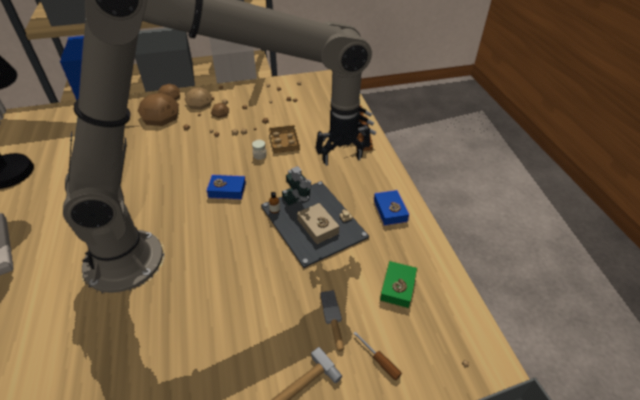

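The brown slab on the base plate is at scene (col 320, row 209) and side (318, 223). The look-alikes are green at scene (238, 208) and blue at (283, 265) and (413, 199), all off the plate. So I choose the brown one under the clamp. Next I'll get a close wrist view.

```bash
cat > h.py <<'E'
from cell import r,optics,finder
import cv2,numpy as np
def ray(d,rc):
    v=np.linalg.solve(np.array([[d["fx"],0,d["cx"]],[0,d["fy"],d["cy"]],[0,0,1]]),[rc[1],rc[0],1])
    R=np.array(d["R"]); return -R.T@np.array(d["t"]), R.T@v
def onz(d,rc,z):
    c,v=ray(d,rc); return c+v*(z-c[2])/v[2]
def proj(d,X):
    c=np.array(d["R"])@X+np.array(d["t"]); return np.array([d["fy"]*c[1]/c[2]+d["cy"],d["fx"]*c[0]/c[2]+d["cx"]])
def down(a):  # tool down, tool y axis (closing line) at world angle a+90deg ; tool x at angle a
    from scipy.spatial.transform import Rotation as S
    c,s=np.cos(a),np.sin(a)
    return S.from_matrix(np.array([[c,s,0],[s,-c,0],[0,0,-1]])).as_quat()
def save(d,n,crop=None,k=1):
    p=cv2.cvtColor(d["pixels"],cv2.COLOR_RGB2BGR)
    if crop: p=p[crop[0]:crop[1],crop[2]:crop[3]]
    cv2.imwrite("pics/"+n,cv2.resize(p,None,fx=k,fy=k,interpolation=cv2.INTER_CUBIC))
E
python3 - <<'E'
from h import *
s=optics.camera("scene");e=optics.camera("side");w=optics.camera("wrist")
for n,z,a,b in [("boss",.106,(204,347),(188,305)),("hub",.138,(201,344),(174,297)),("bar",.141,(207,360),(172,296)),("clamp",0,(225,345),(212,305)),("slab",.012,(215,320),(225,317)),("heel",.025,(222,353),(199,302)),("plate L corner",.012,(251,358),(262,304)),("jar",.055,(240,440),(148,260))]:
    print(n,onz(s,a,z).round(3),onz(e,b,z).round(3))
R=np.array(w["R"]);print((-R.T@w["t"]).round(3),R.round(3).tolist(),w["fx"])
save(w,"w0.png")
o=r.observe();print(o["tcp_pos"],o["grip_width"])
E
```

```text
boss [0.544 0.068 0.106] [0.558 0.061 0.106]
hub [0.56  0.065 0.138] [0.541 0.094 0.138]
bar [0.552 0.122 0.141] [0.54  0.101 0.141]
clamp [0.557 0.075 0.   ] [0.557 0.062 0.   ]
slab [ 0.582 -0.019  0.012] [ 0.578 -0.012  0.012]
heel [0.544 0.099 0.025] [0.555 0.098 0.025]
plate L corner [0.626 0.174 0.012] [ 0.508 -0.142  0.012]
jar [0.451 0.384 0.055] [0.46  0.356 0.055]
[0.65  0.077 0.374] [[1.0, 0.001, -0.001], [0.001, -0.956, 0.294], [-0.001, -0.294, -0.956]] 277.016124348343
[6.50025575e-01 2.70194960e-05 2.53338199e-01] 0.08543158451876594
```

View pics/w0.png

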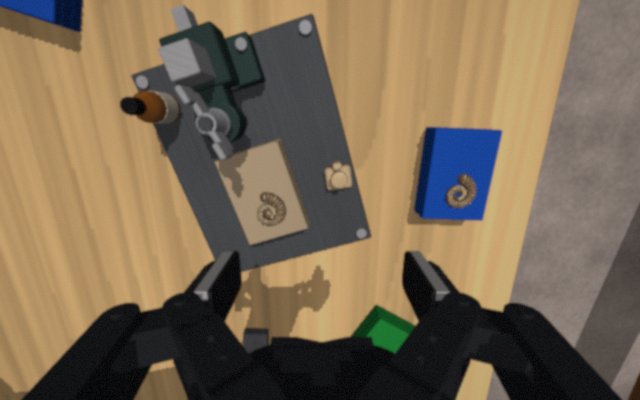

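The wrist view shows the brown slab on the plate at about (262, 193), with the ammonite at its front end. The vertebra is at (338, 177), the bottle at (150, 107), the wing screw hub at (207, 122) and the bar top at (187, 62). The blue and green slabs are off the plate. Next I'll fit poses to this view and check IK.

```bash
cat >> h.py <<'E'
def quad(m,d,z):
    cs,_=cv2.findContours(m.astype(np.uint8),0,1); c=max(cs,key=cv2.contourArea)[:,0,:]
    P=np.array([onz(d,(p[1],p[0]),z)[:2] for p in c])*1000
    return P,cv2.minAreaRect(P.astype(np.float32))
def measure(d,cam="wrist"):
    out={}
    for th in ["bar_top","hub_top","wing_tip","boss_top","slab","slab_back","heel_face","clamp"]:
        z={"bar_top":.141,"hub_top":.139,"wing_tip":.139,"boss_top":.106,"slab":.012,"slab_back":.030,"heel_face":.025,"clamp":0}[th]
        out[th]=[(onz(d,x["position"],z)[:2].round(4).tolist(),np.round(x["position"]).tolist(),round(x["confidence"],2)) for x in finder.spot_point(cam,th)][:3]
    return out
E
python3 - <<'E'
from h import *
d=optics.camera("wrist")
for k,v in measure(d).items(): print(k,v)
for x in finder.cut_out("wrist","slab")[:3]:
    P,q=quad(x["mask"],d,.048); print("slabmask",x["confidence"],x["position"],q)
hsv=cv2.cvtColor(d["pixels"],cv2.COLOR_RGB2HSV)
print([hsv[p].tolist() for p in [(180,190),(220,350),(60,290),(60,350),(170,250),(150,120)]])
m=(hsv[...,1]<110)&(hsv[...,2]<110); m[255:]=0
P,q=quad(m,d,.012);print("plate",q)
for a in np.deg2rad([-73,107,17,-163]):
  print(np.rad2deg(a))
  for p in [(.59,-.08,.05),(.57,-.02,.05),(.57,.02,.15)]:
    s=r.solve_ik(p,down(a)); print(None if s is None else np.round(s,2))
E
```

```text
bar_top [([0.5398, 0.1186], [59.0, 177.0], 0.98)]
hub_top [([0.5558, 0.0735], [121.0, 206.0], 0.8)]
wing_tip [([0.5419, 0.101], [84.0, 184.0], 0.67)]
boss_top [([0.5552, 0.068], [127.0, 220.0], 0.59)]
slab [([0.7368, -0.2653], [339.0, 375.0], 0.92), ([0.5799, -0.0176], [190.0, 270.0], 0.9), ([0.8168, 0.0072], [172.0, 448.0], 0.7)]
slab_back [([0.5608, 0.0407], [148.0, 249.0], 0.88), ([0.8205, 0.0653], [127.0, 464.0], 0.84), ([0.7604, -0.2161], [322.0, 395.0], 0.83)]
heel_face [([0.5459, 0.1099], [87.0, 233.0], 0.57)]
clamp [([0.5557, 0.0705], [122.0, 249.0], 0.86)]
slabmask 0.95 [191.8, 262.2] ((580.1617431640625, -14.102188110351562), (84.451171875, 114.95573425292969), 17.501323699951172)
slabmask 0.91 [171.9, 456.7] ((809.6920166015625, 9.269622802734375), (112.27373504638672, 90.46379089355469), 87.05302429199219)
slabmask 0.76 [327.3, 385.1] ((738.3930053710938, -212.95704650878906), (62.546051025390625, 74.56592559814453), 63.24040603637695)
[[120, 14, 73], [105, 15, 70], [108, 17, 74], [18, 114, 183], [18, 75, 166], [17, 115, 190]]
plate ((563.1187744140625, 40.81007385253906), (229.7134552001953, 331.1528625488281), 16.292871475219727)
-73.0
[-0.35  0.6   0.56  1.86 -0.43  0.8  -2.42]
[-0.46  0.56  0.55  1.92 -0.41  0.77 -2.53]
[-0.55  0.41  0.56  1.85 -0.26  0.95 -2.72]
107.0
[ 0.06  0.53  0.01  1.85 -0.01  0.77  0.36]
[-0.03  0.49 -0.01  1.91  0.01  0.74  0.25]
[-0.09  0.36 -0.02  1.84  0.01  0.94  0.18]
17.0
[-0.14  0.54  0.26  1.85 -0.2   0.77 -1.05]
[-0.23  0.51  0.25  1.91 -0.18  0.74 -1.16]
[-0.32  0.37  0.26  1.85 -0.11  0.94 -1.28]
-163.0
[ 0.27  0.54 -0.27  1.84  0.2   0.79  1.77]
[ 0.19  0.5  -0.29  1.9   0.2   0.76  1.66]
[ 0.13  0.37 -0.3   1.84  0.13  0.96  1.64]
```

```bash
cat >> h.py <<'E'
from scipy.optimize import least_squares
def fitrect(P,x0,L,W,f=2.0):  # P mm; L,W: y & x extents (lo,hi); pose (cx,cy,ang)
    def res(p):
        c,s=np.cos(p[2]),np.sin(p[2]); q=(P-p[:2])@np.array([[c,-s],[s,c]])
        lo=np.array([W[0],L[0]]);hi=np.array([W[1],L[1]])
        o=np.maximum(np.maximum(lo-q,q-hi),0); i=np.minimum(q-lo,hi-q).min(1)
        return np.where(o.max(1)>0,np.hypot(*o.T),i)
    s=least_squares(res,x0,loss="cauchy",f_scale=f,x_scale=[1,1,.01]); return s.x,np.median(np.abs(res(s.x)))
def fits(d,rowmax):
    hsv=cv2.cvtColor(d["pixels"],cv2.COLOR_RGB2HSV)
    ok=np.zeros((400,640),bool); ok[2:rowmax,2:638]=1
    m=(hsv[...,1]<60)&(hsv[...,2]<110)&ok
    m=cv2.morphologyEx(m.astype(np.uint8),cv2.MORPH_OPEN,np.ones((3,3)))
    cs,_=cv2.findContours(m,0,1); c=max(cs,key=cv2.contourArea)[:,0,:]
    c=c[(c[:,1]<rowmax-4)]
    P=np.array([onz(d,(p[1],p[0]),.012)[:2] for p in c])*1000
    print("clamp",fitrect(P,[557,70,np.deg2rad(16.5)],(-200,90),(-115,115)))
    best=None
    for x in finder.cut_out("wrist","slab"):
        P,q=quad(x["mask"],d,.048)
        if np.hypot(q[0][0]-580,q[0][1]+14)<60:
            print("slab",x["confidence"],q,fitrect(P,[q[0][0],q[0][1],np.deg2rad(17)],(-57.5,57.5),(-40,40))); break
E
python3 - <<'E'
from h import *
d=optics.camera("wrist"); fits(d,255)
r.move_ptp([.55,.06,.30],down(np.deg2rad(-73))); print(r.observe()["time_s"])
d=optics.camera("wrist"); save(d,"w1.png")
R=np.array(d["R"]);print((-R.T@d["t"]).round(3))
for k,v in measure(d).items(): print(k,v)
fits(d,260)
E
```

```text
clamp (array([5.53764894e+02, 6.86365685e+01, 2.86132912e-01]), np.float64(6.46745998975824))
slab 0.67 ((572.8284912109375, 45.39356994628906), (206.71047973632812, 303.39739990234375), 16.353172302246094) (array([ 5.14021707e+02,  1.14486455e+02, -4.48705825e-01]), np.float64(72.8002535402793))
4.3917
[ 0.572 -0.011  0.42 ]
bar_top [([0.5428, 0.1185], [241.0, 312.0], 0.63)]
hub_top [([0.553, 0.0746], [202.0, 314.0], 0.95), ([0.497, 0.252], [343.0, 317.0], 0.21)]
wing_tip [([0.5409, 0.0949], [222.0, 320.0], 0.55)]
boss_top [([0.541, 0.1325], [239.0, 311.0], 0.53), ([0.577, -0.0116], [114.0, 317.0], 0.29)]
slab [([0.574, -0.016], [112.0, 321.0], 0.75), ([0.3246, 0.2213], [295.0, 419.0], 0.68), ([0.817, 0.0058], [72.0, 144.0], 0.55)]
slab_back [([0.8194, 0.0574], [110.0, 129.0], 0.98), ([0.379, 0.2018], [284.0, 396.0], 0.98), ([0.5616, 0.0421], [156.0, 317.0], 0.91)]
heel_face [([0.5498, 0.1016], [196.0, 313.0], 0.59), ([0.5477, 0.1014], [197.0, 314.0], 0.29)]
clamp [([0.5582, 0.0735], [174.0, 314.0], 0.62), ([0.5426, 0.1095], [198.0, 316.0], 0.29)]
clamp (array([5.55794240e+02, 7.41567351e+01, 2.84655476e-01]), np.float64(4.881632139880679))
slab 0.67 ((576.5519409179688, -14.949737548828125), (79.50096130371094, 113.03511810302734), 17.35501480102539) (array([ 5.76603319e+02, -1.48384661e+01,  3.04672563e-01]), np.float64(1.1233375497641127))
```

View pics/w1.png

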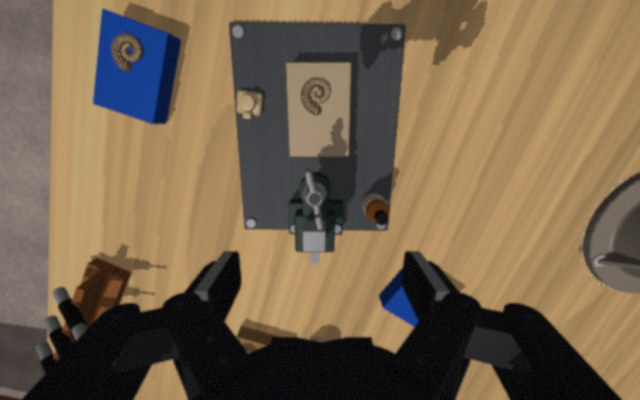

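The second view, from the opposite side, shows:
- plate corners (230,23), (405,24), (388,229), (246,231)
- slab top (286,62) to (350,157)
- hub (314,198), with its wings roughly along the bar direction

I'll refine these with corners from both views.

```bash
python3 - <<'E'
from h import *
from scipy.spatial.transform import Rotation as S
d1=optics.camera("wrist")
np.set_printoptions(suppress=True,precision=2)
R0=np.array([[1.0,.001,-.001],[.001,-.956,.294],[-.001,-.294,-.956]]);d0=dict(d1);d0["R"]=R0;d0["t"]=-R0@np.array([.65,.077,.374])
def kab(pix,model,d,z):
    W=np.array([onz(d,(p[1],p[0]),z)[:2]*1000 for p in pix]); M=np.array(model,float)
    s=least_squares(lambda p:(M@np.array([[np.cos(p[2]),np.sin(p[2])],[-np.sin(p[2]),np.cos(p[2])]])+p[:2]-W).ravel(),[560,60,.28])
    return s.x[:2],np.rad2deg(s.x[2]),np.abs(s.fun).max()
pl=[(-115,90),(115,90),(115,-200),(-115,-200)]
print("plate v1",kab([(388,229),(246,231),(230,23),(405,24)],pl,d1,.012))
print("plate v0",kab([(313,14),(370,237),(215,272)],pl[1:],d0,.012))
sl=[(-40,57.5),(40,57.5),(40,-57.5),(-40,-57.5)]
print("slab v1",kab([(350.5,156),(288,157),(286,62),(351.5,61)],sl,d1,.048))
print("slab v0",kab([(217,162),(277.5,139.5),(308,229),(250,245)],sl,d0,.048))
save(d1,"w1c.png",(150,260,240,400),5)
E
```

```text
plate v1 (array([552.4 ,  72.01]), np.float64(16.889693155584528), np.float64(3.4821452074925787))
plate v0 (array([553.69,  76.67]), np.float64(14.801831930278107), np.float64(4.469969357790063))
slab v1 (array([576.04, -15.54]), np.float64(17.441804365002042), np.float64(1.8546732452084598))
slab v0 (array([579.12, -15.39]), np.float64(16.987821098684222), np.float64(2.6239398837199133))
```

View pics/w1c.png

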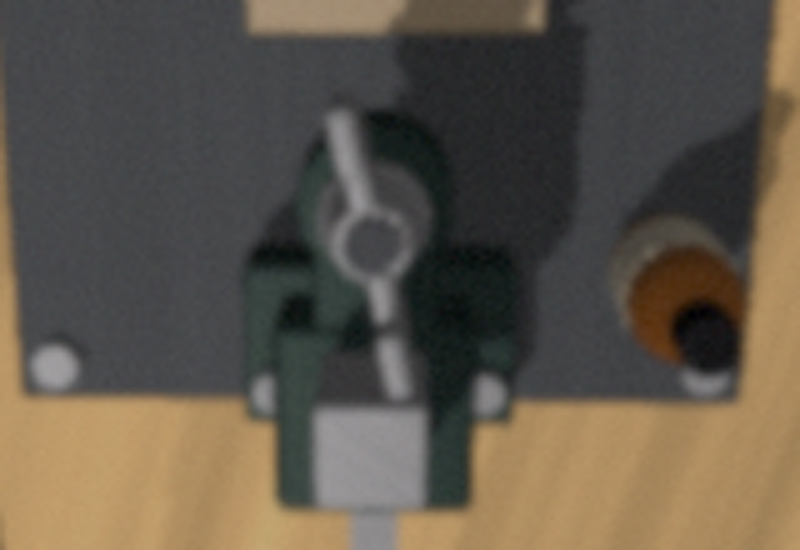

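```bash
cat >> h.py <<'E'
A=np.deg2rad(16.5); O=np.array([.5545,.0735])
def W(x,y,z): # clamp mm -> world m
    c,s=np.cos(A),np.sin(A); return [O[0]+(c*x-s*y)/1000,O[1]+(s*x+c*y)/1000,z/1000]
def C(p):
    c,s=np.cos(A),np.sin(A); q=(np.array(p[:2])-O)*1000; return np.array([c*q[0]+s*q[1],-s*q[0]+c*q[1],p[2]*1000])
def st(m=""):
    o=r.observe(); f=o["ft_force"]; c,s=np.cos(A),np.sin(A)
    print(m,"t",round(o["time_s"],2),"C",C(o["tcp_pos"]).round(1),"F",np.round([c*f[0]+s*f[1],-s*f[0]+c*f[1],f[2]],1),"Tz",np.round(o["ft_torque"][2],2),flush=True); return o
E
python3 - <<'E'
from h import *
q=down(A-np.pi/2)
r.command_gripper(.05)
r.move_ptp(W(-3,-178,90),q); st("above")
r.move_straight(W(-3,-178,48),velocity=.15); st("low")
print(r.move_straight(W(-3,-178,20),velocity=.04,force_limit=3)); o=st("touch")
z=C(o["tcp_pos"])[2]; print("tip offset",z-12)
r.move_straight(W(-3,-178,z+6),velocity=.08); st("up")
print(r.move_straight(W(-3,-120,z+6),velocity=.06,force_limit=12)); st("push1")
d=optics.camera("wrist"); save(d,"w2.png")
E
```

```text
above t 6.42 C [  -1.5 -177.    91. ] F [-0.4  0.4  0.6] Tz -0.01
low t 6.86 C [  -2.2 -177.3   48.6] F [ 0.8 -0.5 -0.1] Tz 0.05
True
touch t 7.35 C [  -2.6 -178.2   31.1] F [-1.1 -0.3  4.9] Tz -0.03
tip offset 19.096082712814205
up t 7.6 C [  -2.9 -178.1   37.2] F [0.1 1.  0.5] Tz 0.05
False
push1 t 8.72 C [  -3.  -119.4   37.1] F [-0.   0.1  0.3] Tz -0.01
```

View pics/w2.png

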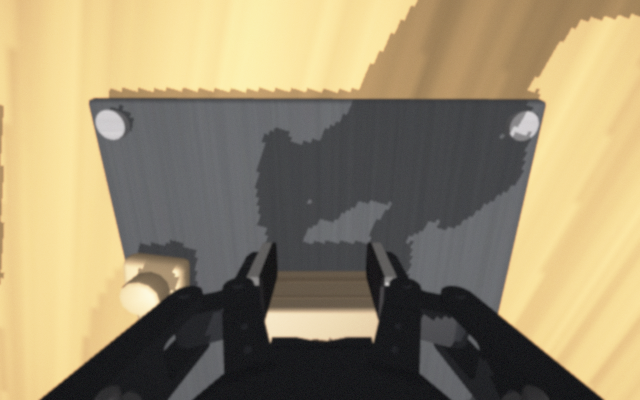

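The picture shows the slab's front face between the two fingertips (rows 270 to 310). The vertebra at (150, 285) is clear of the hand. I'll carry on to the heel.

```bash
python3 - <<'E'
from h import *
o=st(); z=C(o["tcp_pos"])[2]
print(r.move_straight(W(-3,-100,z),velocity=.06,force_limit=15)); st("a")
print(r.move_straight(W(-3,-75,z),velocity=.03,force_limit=15)); o=st("b")
r.hold(.2); st("c")
E
```

```text
t 8.77 C [  -3.  -119.6   37.1] F [0.4 0.2 1. ] Tz -0.0
False
a t 9.25 C [ -2.9 -98.5  37. ] F [-0.4  0.3  0. ] Tz 0.0
True
b t 9.75 C [ -3.7 -93.7  37.1] F [-0.8 -1.   1.5] Tz 0.02
c t 9.95 C [ -4.2 -93.7  36.6] F [-0.  -0.   0.2] Tz 0.01
```

```bash
python3 - <<'E'
from h import *
o=st(); z=C(o["tcp_pos"])[2]
print(r.move_straight(W(-3,-75,z),velocity=.03,force_limit=22)); st("b2")
r.move_straight(W(-3,-125,z),velocity=.15); st("back")
r.move_straight(W(-3,-125,185),velocity=.3)
r.move_ptp(W(5,70,325),down(A-np.pi/2)); st("view")
d=optics.camera("wrist"); save(d,"w3.png",(0,270,170,470),2.6)
np.set_printoptions(suppress=True,precision=2)
for k,v in measure(d).items(): print(k,v)
fits(d,260)
E
```

```text
t 9.95 C [ -4.2 -93.7  36.6] F [-0.  -0.   0.2] Tz 0.01
True
b2 t 10.39 C [ -4.7 -93.9  37.2] F [ 0.1 -0.9  0.3] Tz 0.09
back t 10.75 C [  -3.4 -125.3   36.5] F [0.2 0.2 0.2] Tz -0.01
view t 12.34 C [  4.2  69.1 323.6] F [-0.2  0.1  0.3] Tz 0.02
bar_top [([0.543, 0.1167], [164.0, 323.0], 0.85), ([0.5566, 0.0725], [120.0, 323.0], 0.28), ([0.5558, 0.0697], [117.0, 324.0], 0.17)]
hub_top [([0.5544, 0.0704], [118.0, 326.0], 0.92)]
wing_tip [([0.5397, 0.095], [145.0, 332.0], 0.65)]
boss_top [([0.5558, 0.0725], [120.0, 323.0], 0.93), ([0.559, 0.0549], [103.0, 325.0], 0.5)]
slab [([0.8163, 0.0051], [11.0, 151.0], 0.8), ([0.328, 0.2208], [245.0, 425.0], 0.73)]
slab_back [([0.5439, 0.1064], [144.0, 324.0], 0.89), ([0.8174, 0.0645], [55.0, 138.0], 0.87), ([0.3821, 0.2061], [233.0, 402.0], 0.83)]
heel_face []
clamp [([0.5566, 0.0722], [118.0, 322.0], 0.56)]
clamp (array([557.46,  69.58,   0.28]), np.float64(12.572588307026933))
```

View pics/w3.png

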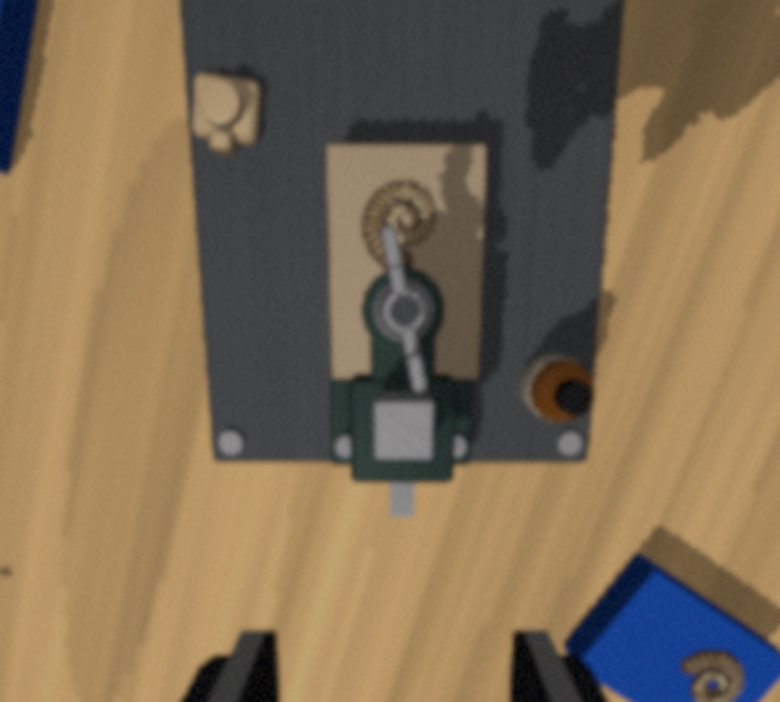

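The slab's back edge lies flush and square along the heel, at crop row 380 across the full width. The wings are at about 101° and −79° in clamp axes. Next is the first screw stroke with one fingertip.

```bash
cat >> h.py <<'E'
O[:]=[.5552,.0715]
RHO=28.; FY=32.25; QS=down(A); ZT=141.
def fin(psi,z=ZT,rho=RHO):
    p=np.deg2rad(psi); return W(rho*np.cos(p),rho*np.sin(p)-FY,z)
def stroke(a,b,step=20,v=.08,fl=12,verbose=True):
    n=int(np.ceil(abs(a-b)/step-1e-9))
    for p in np.linspace(a,b,n+1)[1:]:
        hit=r.move_straight(fin(p),velocity=v,force_limit=fl)
        if verbose: st(f"{p:.0f} {hit}")
        if hit: return p
    return None
def view(n=None,crop=(0,270,170,470),k=2.6):
    r.move_ptp(W(-85,0,310),QS); d=optics.camera("wrist")
    if n: save(d,n,crop,k)
    return d
E
python3 - <<'E'
from h import *
o=r.observe(); s=r.solve_ik(fin(-22,200),QS); print(np.round(s,2))
r.move_ptp(fin(-22,200),QS); st("above")
r.move_straight(fin(-22),velocity=.15,force_limit=8); st("down")
print("hit",stroke(-22,-190))
E
```

```text
[-0.63  0.41  0.64  1.75 -0.27  1.07 -1.18]
above t 14.37 C [ 26.2 -42.4 200.2] F [-0.4  0.4 -0.1] Tz -0.02
down t 14.91 C [ 26.3 -42.8 141.4] F [-0.4 -0.7  0.4] Tz 0.01
-41 False t 15.18 C [ 21.3 -51.8 142.1] F [ 1.1  0.2 -0.3] Tz -0.01
-59 False t 15.44 C [ 13.8 -57.  141.3] F [ 0.4 -0.3  0.1] Tz -0.02
-78 False t 15.71 C [  5. -60. 141.] F [ 0.4 -0.9  0.1] Tz -0.01
-97 False t 15.97 C [ -3.9 -60.2 141. ] F [ 0.1 -0.3  0.6] Tz 0.08
-115 False t 16.24 C [-12.4 -57.4 140.9] F [ 0.1 -0.8 -0.1] Tz 0.05
-134 False t 16.51 C [-20.  -52.  140.9] F [ 0.3  0.5 -0.3] Tz -0.02
-153 False t 16.77 C [-25.3 -44.3 140.9] F [-1.1 -0.8  0.2] Tz -0.06
-171 False t 17.04 C [-28.  -35.7 140.9] F [ 0.1 -0.7  0. ] Tz -0.02
-190 False t 17.31 C [-27.6 -26.4 140.9] F [ 0.1  0.3 -1.2] Tz 0.0
hit None
```

```bash
python3 - <<'E'
from h import *
r.move_straight(fin(-192,185),velocity=.3)
d=view("w4.png",(0,300,150,550),2); st()
for t in ["hub_top","wing_tip","bar_top"]: print(t,[(np.round(x["position"]).tolist(),round(x["confidence"],2),C(onz(d,x["position"],.138)).round(1).tolist()) for x in finder.spot_point("wrist",t)][:3])
E
```

```text
t 18.27 C [-85.6   0.5 308.4] F [-0.2 -0.4 -0.5] Tz -0.04
hub_top [([106.0, 323.0], 0.73, [-0.1, 1.0, 138.0])]
wing_tip [([80.0, 345.0], 0.69, [23.2, -20.3, 138.0])]
bar_top [([108.0, 321.0], 0.72, [-2.1, 2.6, 138.0]), ([104.0, 270.0], 0.59, [1.6, 53.0, 138.0]), ([106.0, 324.0], 0.58, [-0.7, -0.5, 138.0])]
```

View pics/w4.png

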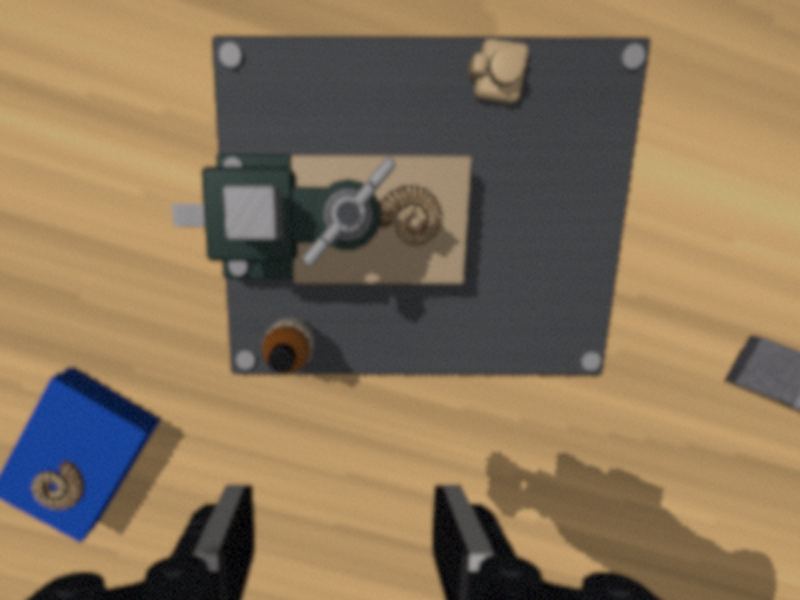

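Image up is clamp +x. The wing turned from −79° to −42° (other wing), i.e. 143° clockwise, with nothing else disturbed. Hub at (348, 213) matches my axis to 1 mm. About 318° remain, so I'll do stroke 2 in full and then stroke 3 with light force limits towards the stop.

```bash
python3 - <<'E'
from h import *
r.move_ptp(fin(10,185),QS)
r.move_straight(fin(10),velocity=.2,force_limit=8); st("down")
h=stroke(10,-190,verbose=False); st(f"stroke2 {h}")
if h is None:
    r.move_straight(fin(-192,185),velocity=.3)
    r.move_ptp(fin(10,185),QS)
    print(r.move_straight(fin(10),velocity=.2,force_limit=8)); st("down")
    h=stroke(10,-110,verbose=False); st(f"stroke3 {h}")
    if h is None: print(stroke(-110,-135,step=8,v=.04,fl=8))
E
```

```text
down t 19.45 C [ 25.6 -26.  137.7] F [ 0.1  0.8 -0.6] Tz 0.01
stroke2 None t 22.22 C [-27.6 -26.4 140.9] F [ 0.4 -0.2  0.6] Tz 0.02
False
down t 23.22 C [ 26.  -27.4 140.3] F [ 0.7 -0.2  0.9] Tz 0.05
stroke3 None t 24.87 C [-10.1 -58.6 141. ] F [-0.6 -0.3  0.6] Tz 0.01
-116 False t 25.12 C [-12.2 -57.4 141.1] F [ 0.7 -0.8  0.3] Tz -0.1
-122 False t 25.37 C [-15.  -55.8 141.1] F [ 1.2 -0.6  0.5] Tz -0.01
-129 False t 25.62 C [-17.8 -54.  141. ] F [ 1.4 -1.1 -0.2] Tz -0.05
-135 False t 25.87 C [-20.2 -51.9 140.9] F [ 0.5 -0.8  1.2] Tz -0.03
None
```

```bash
python3 - <<'E'
from h import *
print(stroke(-135,-165,step=5,v=.03,fl=8))
r.move_straight(fin(-150,185,rho=32),velocity=.3)
d=view("w5.png",(40,240,200,450),3); st()
for t in ["hub_top","wing_tip"]: print(t,[(np.round(x["position"]).tolist(),round(x["confidence"],2),C(onz(d,x["position"],.130)).round(1).tolist()) for x in finder.spot_point("wrist",t)][:3])
E
```

```text
-140 False t 26.12 C [-21.7 -50.1 140.9] F [ 0.9 -0.2  0.9] Tz 0.01
-145 False t 26.37 C [-23.2 -48.1 140.9] F [ 0.4 -0.6  0.7] Tz -0.02
-150 False t 26.62 C [-24.5 -46.  141. ] F [ 0.1 -1.1  0.4] Tz -0.04
-155 False t 26.87 C [-25.6 -43.8 140.9] F [ 0.7 -1.6  0.2] Tz -0.01
-160 False t 27.12 C [-26.  -42.8 141.2] F [ 2.1 -4.6 -1.8] Tz -0.1
-165 False t 27.37 C [-26.2 -42.6 141.4] F [ 4.3 -8.1 -3.3] Tz -0.14
None
 t 28.35 C [-85.7   0.7 308.3] F [-0.2  0.2 -0.7] Tz 0.02
hub_top [([104.0, 324.0], 0.88, [2.1, 1.0, 130.0])]
wing_tip [([71.0, 324.0], 0.88, [32.0, 0.6, 130.0]), ([113.0, 337.0], 0.41, [-7.0, -13.2, 130.0])]
```

View pics/w5.png

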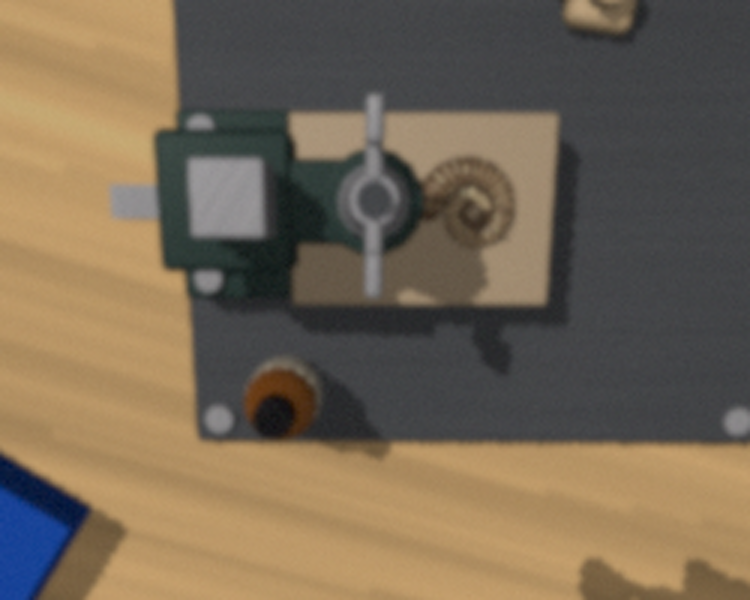

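The wings lie along clamp x, at columns 373 to 375 of the crop. The wing tip is on the +x side, the stop was felt (the finger stalled as the force rose to about 9 N), and the slab is still flush with the heel. The hand is clear, so I'm handing it in.

```bash
python3 -c "
from cell import r
print(r.sign_off(), r.observe()['time_s'])"
```

```text
the job is handed in; nothing more can be done
the job is handed in; nothing more can be done
```

The slab is square against the heel, the wing screw is run down to its hard stop in three fingertip strokes, the hand is clear, and the job was handed in at about 28 s; the verdict was not shown.

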